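# Bolt the tester's chamber lid shut

## Robot

A 7-joint arm with a two-finger parallel gripper is mounted at the origin on the work surface. World frame = base frame: x ahead of the robot, y to its left, z up, the work surface at z = 0. Lengths are in m, angles in rad, forces in N, time in s.
With the tool pointing down it reaches from about 0.425 to 0.95 m from the base axis. Payload 4.7 kg.
Tool frame: the origin (TCP) lies on the centre line of the jaws, within the pads' length; the fingertips stand robot.nose_length ahead of it and the grasp point (between the pads) lies 8 mm behind it (robot.nose_length is the distance from the TCP to the fingertips, in m); z points along the fingers, y is the line along which they close (so a half turn about z gives the same grasp; the last joint's range is limited). The gripper opens to 85 mm and grips with 20 to 120 N. Pads are 22 mm wide; open, the fingers measure 114 mm over their backs; the gripper's body (76 mm by 85 mm) begins 54 mm behind the grasp point. The pads swing forward as they close: fully open they stand 13 mm farther back than shut.
Start: joints at [1.24, 0.469, -0.049, 1.532, 0.024, 1.141, -0.082], TCP at [0.201, -0.644, 0.242] pointing down, gripper open.
Joint ranges: [-2.59, 2.59], [-0.33, 1.99], [-1.39, 1.29], [0.1, 2.45], [-1.04, 4.18], [0.21, 1.99], [-2.66, 2.66]. Speed limits (rad/s): [2.57, 2.57, 3.14, 3.14, 3.14, 3.14, 3.14].

## Interface

Orientations are given as [roll, pitch, yaw] about the fixed x, y, z axes, in that order (R = Rz(yaw) Ry(pitch) Rx(roll)).
In Python, from plant import robot gives the robot as it stands. Calls block until the motion is done:
- robot.goto(position, orientation): joint-space move of the TCP to a pose.
- robot.move_straight(position, vel=0.15, attitude=None, contact_N=None): straight line of the TCP; attitude=None keeps the orientation; vel is the mean speed in m/s. With contact_N (N) it stops when the force on the tool has changed by that much, and returns True; else False.
- robot.move_joints(angles): joint-space move.
- robot.grip(opening, strength=None): opening from 0.0 (shut) to 1.0 (fully open); strength is the grip in N (None keeps the last); returns when the fingers have stopped.
- robot.sleep(seconds).
- robot.inverse_kinematics(position, orientation): joint angles nearest the present ones, or None.
- robot.sense(): the state.
- robot.grab_frame(name): name is "scene" or "top" or "wrist"; returns a dict with "image" (384x512x3 uint8, red, green, blue), "range_z" (384x512 float32, m along the optical axis (not along the pixel's ray), 0 where there is no reading), "fx", "fy", "cx", "cy" (pixels), "dist_coeffs" ([k1, k2, p1, p2, k3] as OpenCV has them; the pictures are not rectified), "R" (3x3) and "t" (3): a world point X has camera coordinates R X + t. Camera axes: x right, y down, z forward; pixel columns grow to the right and rows downward; lengths in m; the calibration is good to about 2 mm. A picture is of the moment at which its call begins.
A pose or a line that the arm cannot do raises robot.IKError and nothing moves.
- robot.close_job(): hands the job in; it is judged then, once.
The state is a dict: "t": time; "joint_pos": joint angles; "joint_velocities": joint speeds; "effort": joint torques, N m; "tcp_pos": TCP position; "tcp_rot": TCP orientation; "wrist_force": force on the tool from outside, world axes, zero at the start; "torque": the same for the moment, N m; "opening": opening from 0.0 (shut) to 1.0 (fully open); "gripper_force": force on a finger pad.
Only numpy, scipy, OpenCV 4.12 (cv2) and the standard library are available. Lean on these libraries where they do the work, as an engineer would, in place of code of your own. Each camera call takes 0.05 s, during which the arm holds its last target. There are 200 camera calls.

## Task

Shut the clear sliding lid of the powder tester by pushing its blue lip until the lid is fully home. Then press the yellow spring catch down with one fingertip and, keeping it held down all the way, push the red tab with the other finger so that the bolt slides fully home through the eye on the lid; then take the fingers away so that the catch springs back up and locks the bolt. Do not pick up or shift the jars, cups and tools standing around.

Things in the scene. Friction and masses are not known exactly. Their poses are not given: they have to be found in the camera images.
- tester: Low white bench tester, immovable, 240 (x) x 360 (y) x 90 mm high. Origin: centre of its underside, z up, x from its front (black panel, robot side) to its rear. Flat deck 90 mm above the table: lid on the -y half, bolt and catch on the +y half. Directions below are in this frame. Besides tab, catch and the jar and cup at the rear, nothing on the +y half is over 25 mm above the deck.
- lid (a joint): How far the clear lid is open, m: 0 = fully shut against its stop, 0.07 = wide open. It opens to the tester's -x; push it to +x to shut it. It stays where it is left; about 2 N moves it. The eye on its +y edge (two steel posts) is in line with the bolt only within about 3 mm of shut; otherwise the bolt's nose hits a post.
- lid_lip (a point): Middle of the top edge of the lid's upright blue lip: 100 mm wide (y), 10 mm thick (x), standing 34 mm above the lid's flat top, which is 7 mm above the deck (so this point is 41 mm above the deck). Moves with the lid; shut, it is at x = -40, y = -80 mm of the tester.
- bolt (a joint): How far the bolt has slid to the tester's -y, m: 0 = withdrawn (start), 0.042 = fully home against its stop. The catch's tooth stops it after 1.5 mm unless the catch is down; free, about 2 N moves it and it stays where left. If the catch comes up on the way, the tooth stops it again before home. At home the released catch rises behind a lug and locks it.
- bolt_tab (a point): Middle of the top of the red thumb tab on the bolt: tab 30 (x) x 12 (y) mm, top 64 mm above the deck, on a steel bar along y whose top is 23 mm above the deck. Moves with the bolt; at the start x = 0, y = 100 mm of the tester. Push its +y face to -y, 30 to 60 mm above the deck; 45 mm behind it is free for a finger down to 25 mm above the deck.
- catch (a joint): How far the spring catch is pressed down, m: 0 = up, 0.012 = bottom of its travel. It goes straight down; the spring pushes back with 2.4 N at the top and 6 N at the bottom. The bolt is free while it is down 6.5 mm or more.
- catch_top (a point): Centre of the flat top of the yellow catch, a bar 30 (x) x 90 (y) x 10 mm, 44 mm above the deck when up, 32 mm when fully down. Moves with the catch. At x = -60, y = 100 mm of the tester, 60 mm to the -x side of the tab's centre line; long enough for a fingertip to slide along it during the bolt's whole travel.
- jar: Bystander: amber glass jar with white cap, 40 mm across, 55 mm high, loose on the tester's deck behind the bolt. Origin: centre of its underside.
- weigh_cup: Bystander: small aluminium cup, 40 mm across, 30 mm high, loose on the tester's deck behind the bolt. Origin: centre of its underside.
- wash_bottle: Bystander: white bottle with red cap, 64 mm across, 160 mm high, on the table. Origin: centre of its underside.
- beaker: Bystander: steel beaker, 72 mm across, 90 mm high, on the table. Origin: centre of its underside.
- powder_pot: Bystander: white pot with blue cap, 76 mm across, 80 mm high, on the table. Origin: centre of its underside.
- spatula: Bystander: spatula 170 mm long lying on the table along its own x. Origin: centre of its underside.
- pillbox: Bystander: orange box 70 x 45 x 30 mm on the table. Origin: centre of its underside.

How it is judged:
On the way, in this order (a step that is already met when the one before it is completed fails the run):
1. the lid is pushed shut (within 3 mm) with the bolt still withdrawn (value of joint lid below 0.003 m and value of joint bolt below 0.004 m), for 0.1 s.
2. the bolt is fully home (39 mm or more) while the catch is still held down (value of joint bolt above 0.039 m and value of joint catch above 0.005 m and value of joint lid below 0.006 m), for 0.1 s.
At the end, for the whole second after the job is handed in: The bolt is home (37 mm or more of its 42 mm), through the eye of the shut lid (open less than 6 mm), at rest, and the catch has sprung back up (within 2 mm of the top) (value of joint bolt above 0.037 m and value of joint catch below 0.002 m and value of joint lid below 0.006 m and velocity of joint bolt below 0.005 m/s); the robot touches nothing.
It fails at once if the catch came up (pressed less than 4 mm) while the bolt was between 6 and 34 mm of its travel (value of joint bolt between 0.006 and 0.034 m and value of joint catch below 0.004 m).
It fails at once if a bystander was lifted or shifted by more than 25 mm (distance of any of jar, weigh_cup, wash_bottle, beaker, powder_pot, spatula, pillbox from where it was at the start of the episode above 0.025 m).
It also fails if it takes over 54 s, if anything falls off the work surface, if the arm or the gripper's body presses on something with over 40 N, if the wrist force passes 120 N, or if a joint passes its speed limit or range.

## Working session

There is one attempt and no reset: what is moved stays moved. The work goes in short steps, each a Python script; the robot and the scene stay as the last script left them, time stands still between calls to the robot, and variables do not carry over. Pictures are saved under pics/ and viewed, at most 10 in all, crops included, and the job is handed in when it is done.

```bash
ls; mkdir -p pics
python3 - <<'E'
from plant import robot
import cv2,numpy as np
s=robot.sense();print(s['t'],s['tcp_pos'],s['tcp_rot'],s['opening'],robot.nose_length)
for n in("scene","top"):
    f=robot.grab_frame(n);cv2.imwrite(f'pics/{n}0.png',f['image'][:,:,::-1]);np.savez(f'{n}0.npz',**f)
    print(n,f['fx'],f['fy'],f['cx'],f['cy'],f['dist_coeffs'],-f['R'].T@f['t'])
E
```

```text
pics
0.0 [ 0.20052298 -0.64391288  0.24124631] [-3.13959426e+00  5.80993811e-05  3.01932619e-01] 0.999616007620229 0.011
scene 382.05970753738364 382.05970753738364 256.8215525188907 189.2065343004871 [0.02364823 0.         0.         0.         0.        ] [ 0.99148059 -0.78003968  0.72045492]
top 443.92466791318543 443.92466791318543 268.51296159612264 196.4773934742176 [-0.1053164  0.         0.         0.         0.       ] [0.22112326 0.01850419 1.5648167 ]
```

View pics/scene0.png

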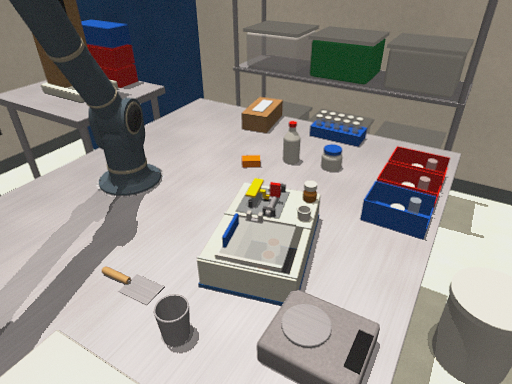

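View pics/top0.png

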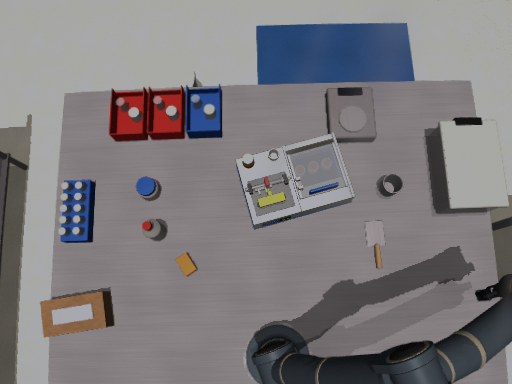

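The scene view shows the yellow catch near (258,187), the red tab at (277,188) and the blue lip at (231,229). In the top view they are near (272,200), (267,182) and (324,188), with the tester turned about 15°. Next I triangulate them.

```bash
cat > h.py <<'E'
import cv2,numpy as np
HUE={'yellow':(22,35),'red':(175,5),'blue':(105,128)}
def mask(img,c,roi,smin=140,vmin=60):
    h=cv2.cvtColor(img,cv2.COLOR_RGB2HSV).astype(int);a,b=HUE[c];H=h[...,0]
    m=((H>=a)&(H<=b)) if a<b else ((H>=a)|(H<=b))
    m=m&(h[...,1]>smin)&(h[...,2]>vmin);o=np.zeros_like(m);x0,y0,x1,y1=roi
    o[y0:y1,x0:x1]=m[y0:y1,x0:x1];o=o.astype(np.uint8)
    n,l,s,_=cv2.connectedComponentsWithStats(o)
    return (l==1+np.argmax(s[1:,4])).astype(np.uint8)
def ray(f,px):
    K=np.array([[f['fx'],0,f['cx']],[0,f['fy'],f['cy']],[0,0,1.]])
    u=cv2.undistortPoints(np.array(px,float).reshape(-1,1,2),K,f['dist_coeffs'].astype(float))[:,0]
    R=f['R'];return -R.T@f['t'],np.c_[u,np.ones(len(u))]@R
def onplane(f,px,z):
    o,d=ray(f,px);return o+d*((z-o[2])/d[:,2])[:,None]
def tri(f,p,g,q):
    o1,d1=ray(f,p);o2,d2=ray(g,q);d1=d1[0];d2=d2[0]
    s=np.linalg.lstsq(np.c_[d1,-d2],o2-o1,rcond=None)[0]
    a=o1+s[0]*d1;b=o2+s[1]*d2;return (a+b)/2,np.linalg.norm(a-b)
E
python3 - <<'E'
from h import *
S=dict(np.load('scene0.npz'));T=dict(np.load('top0.npz'))
roi={'yellow':((240,170,272,205),(250,185,295,215)),'red':((266,178,290,200),(258,172,276,192)),'blue':((215,210,245,250),(300,178,345,198))}
for c,(a,b) in roi.items():
    ms=mask(S['image'],c,a);mt=mask(T['image'],c,b)
    cs,ct=[np.argwhere(m)[:,::-1].mean(0) for m in(ms,mt)]
    r=cv2.minAreaRect(np.argwhere(mt)[:,::-1].astype(np.float32))
    p,e=tri(S,cs,T,ct);print(c,ms.sum(),mt.sum(),cs,ct,p.round(4),'gap',round(e,4),r)
    box=cv2.boxPoints(r);z={'yellow':.134,'red':.154,'blue':.131}[c]
    print(onplane(T,[ct],z).round(4),onplane(T,box,z)[:,:2].round(4).tolist())
    for n,f,m in(('S',S,ms),('T',T,mt)):
        ys,xs=np.nonzero(m);d=f['range_z'][ys,xs];k=d>0
        o,dd=ray(f,np.c_[xs,ys]);P=o+dd*d[:,None];P=P[k]
        print(n,'depth pts mean',P.mean(0).round(4),'zpct',np.percentile(P[:,2],[5,50,95]).round(3))
E
```

```text
yellow 242 56 [256.24380165 188.67355372] [280.91071429 196.55357143] [ 0.5313 -0.0232  0.1412] gap 0.0189 ((280.76922607421875, 196.34617614746094), (8.43299388885498, 7.2562971115112305), 78.69007110595703)
[[ 0.525 -0.029  0.134]] [[0.5377, -0.0145], [0.5418, -0.0382], [0.5137, -0.0425], [0.5097, -0.0189]]
S depth pts mean [0.5278 0.0011 0.1287] zpct [0.11  0.133 0.135]
T depth pts mean [ 0.5256 -0.0289  0.1323] zpct [0.128 0.132 0.136]
red 131 25 [275.02290076 189.1221374 ] [266.16 180.4 ] [0.5803 0.0173 0.1352] gap 0.0021 ((266.29998779296875, 180.39999389648438), (7.905693531036377, 2.8460497856140137), 71.56504821777344)
[[0.5764 0.0179 0.154 ]] [[0.5879, 0.0256], [0.5906, 0.0166], [0.565, 0.0093], [0.5623, 0.0182]]
S depth pts mean [0.5804 0.0148 0.1361] zpct [0.117 0.136 0.154]
T depth pts mean [0.5767 0.0179 0.1531] zpct [0.149 0.153 0.159]
blue 217 69 [229.95391705 230.15207373] [322.66666667 187.50724638] [ 0.5549 -0.1724  0.1117] gap 0.003 ((323.3269348144531, 187.36537170410156), (2.455761671066284, 28.1535587310791), 74.74488067626953)
[[ 0.5516 -0.1689  0.131 ]] [[0.545, -0.1245], [0.5673, -0.2165], [0.5591, -0.2181], [0.5369, -0.1262]]
S depth pts mean [ 0.56   -0.1816  0.1203] zpct [0.103 0.123 0.132]
T depth pts mean [ 0.5519 -0.1691  0.1299] zpct [0.124 0.13  0.136]
```

Run:
```python
from plant import robot
import numpy as np,cv2
a=np.radians(13.6)
for s in (1,-1):
    yaw=a+s*np.pi/2
    for p in ([.57,-.08,.36],[.552,.03,.14],[.53,-.17,.14]): 
        q=robot.inverse_kinematics(p,[np.pi,0,yaw]);print(s,None if q is None else np.round(q,2))
for s in (1,-1):
    try: robot.goto([.55,-.06,.40],[np.pi,0,a+s*np.pi/2]);print('used',s);break
    except robot.IKError as e: print(e)
st=robot.sense();print(st['t'],st['tcp_pos'],st['tcp_rot'])
f=robot.grab_frame('wrist');np.savez('wrist1.npz',**f);cv2.imwrite('pics/wrist1.png',f['image'][:,:,::-1]);print(-f['R'].T@f['t'],f['R'][2])
```

```text
1 [ 0.63  0.3  -0.72  1.58  0.2   1.34  0.12]
1 [ 0.43  0.49 -0.73  1.9   0.41  0.91 -0.26]
1 [ 0.7   0.46 -0.6   1.89  0.33  0.89  0.17]
-1 [-0.76  0.36  1.12  1.65 -0.33  1.34 -2.5 ]
-1 [-0.91  0.63  1.11  1.97 -0.69  0.98 -2.37]
-1 [-0.55  0.64  1.11  1.96 -0.69  0.99 -2.  ]
used 1
2.5833 [ 0.54996549 -0.06150766  0.39955058] [-3.14076615e+00  5.25309525e-06  1.80564245e+00]
[0.53470933 0.003328   0.53184129] [ 0.06195218 -0.26060419 -0.96345596]
```

View pics/wrist1.png

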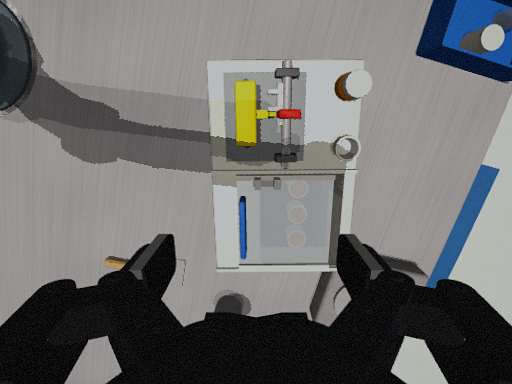

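The wrist view shows the catch at (246,112), the red tab at (289,114), the blue lip at (243,228), the jar at (353,85) and the cup at (346,147). I measure these next.

Run:
```python
from h import *
S=dict(np.load('scene0.npz'));T=dict(np.load('top0.npz'));W=dict(np.load('wrist1.npz'))
for c,roi,z in(('yellow',(230,70,257,155),.134),('red',(275,100,305,125),.154),('blue',(232,190,252,265),.131)):
    m=mask(W['image'],c,roi);P=np.argwhere(m)[:,::-1]
    r=cv2.minAreaRect(P.astype(np.float32));b=onplane(W,cv2.boxPoints(r),z)[:,:2]
    e=[b[1]-b[0],b[2]-b[1]];e.sort(key=np.linalg.norm);L=e[1]
    d=W['range_z'][P[:,1],P[:,0]];o,dd=ray(W,P);Q=o+dd*d[:,None]
    print(c,m.sum(),'ctr',b.mean(0).round(4),'sizes',[round(np.linalg.norm(x),4) for x in e],'ang',np.degrees(np.arctan2(L[1],L[0])).round(2)%180,'z',np.percentile(Q[d>0,2],[5,50,95]).round(3))
    top=Q[Q[:,2]>np.percentile(Q[:,2],97)-.008] ; print('  top-depth centre',((top.max(0)+top.min(0))/2).round(4),top.mean(0).round(4))
```

```text
yellow 1362 ctr [0.5197 0.0026] sizes [np.float64(0.0288), np.float64(0.0873)] ang 103.53 z [0.133 0.135 0.136]
  top-depth centre [0.5195 0.0026 0.3319] [0.5192 0.0038 0.1364]
red 195 ctr [0.5763 0.0166] sizes [np.float64(0.0117), np.float64(0.0307)] ang 13.68 z [0.15  0.154 0.156]
  top-depth centre [0.5635 0.0138 0.3402] [0.5767 0.0168 0.1562]
blue 336 ctr [ 0.5548 -0.1712] sizes [np.float64(0.0093), np.float64(0.1015)] ang 104.16 z [0.12  0.131 0.133]
  top-depth centre [ 0.5545 -0.1734  0.1294] [ 0.5545 -0.1713  0.1312]
```

```bash
cat >> h.py <<'E'
A=np.radians(13.7);O=np.array([.601,-.0804]);RPY=[np.pi,0,A+np.pi/2]
def w(x,y,z):
    c,s=np.cos(A),np.sin(A);return [O[0]+c*x-s*y,O[1]+s*x+c*y,.09+z]
def loc(p):
    c,s=np.cos(A),np.sin(A);d=np.array(p[:2])-O;return np.array([c*d[0]+s*d[1],-s*d[0]+c*d[1],p[2]-.09]).round(4)
E
python3 - <<'E'
from plant import robot
from h import *
robot.grip(0.0);n=robot.nose_length;print('nose',n)
robot.goto(w(-.115,-.08,.12),RPY)
print(robot.move_straight(w(-.115,-.08,.022+n),vel=.1,contact_N=5))
s=robot.sense();print(s['t'],loc(s['tcp_pos']),s['wrist_force'])
r=robot.move_straight(w(-.042,-.08,.022+n),vel=.03,contact_N=9)
s=robot.sense();print(r,s['t'],loc(s['tcp_pos']),s['wrist_force'])
f=robot.grab_frame('wrist');cv2.imwrite('pics/wrist2.png',f['image'][:,:,::-1])
E
```

```text
nose 0.011
False
5.3417 [-0.1144 -0.0802  0.0336] [0.00327708 0.21978431 0.9798977 ]
True 7.0833 [-0.0578 -0.0797  0.0322] [-0.06778116  0.23822123 -0.23492187]
```

View pics/wrist2.png

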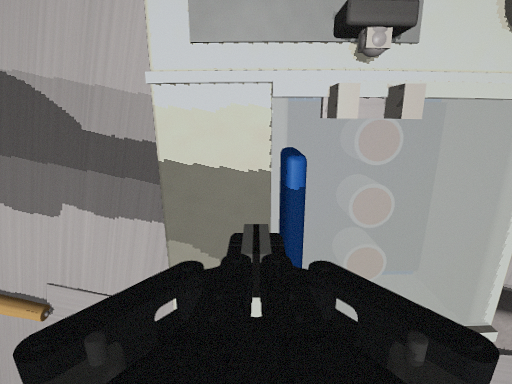

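The lip is in contact with the shut fingers at (290,190). The eye gap at x≈373 lines up with the bolt nose at x≈376, so the lid looks home. I'll push once more to confirm, then check the lip from above.

Run:
```python
from plant import robot
from h import *
r=robot.move_straight(w(-.045,-.08,.033),vel=.02,contact_N=14)
s=robot.sense();print(r,s['t'],loc(s['tcp_pos']),s['wrist_force'])
robot.move_straight(w(-.085,-.08,.033),vel=.1)
robot.move_straight(w(-.085,-.08,.10),vel=.2)
robot.grip(.6)
robot.goto(w(-.03,.13,.13),RPY)
s=robot.sense();print(s['t'],loc(s['tcp_pos']),s['opening'],robot.nose_length,s['wrist_force'])
robot.goto(w(-.05,.03,.31),RPY)
f=robot.grab_frame('wrist');np.savez('wrist3.npz',**f);cv2.imwrite('pics/wrist3.png',f['image'][:,:,::-1])
for c,z in(('yellow',.134),('red',.154),('blue',.131)):
    m=mask(f['image'],c,(150,0,400,384) if c!='blue' else (150,120,330,384));P=np.argwhere(m)[:,::-1]
    r=cv2.minAreaRect(P.astype(np.float32));b=onplane(f,cv2.boxPoints(r),z)
    print(c,m.sum(),loc(b.mean(0)),r)
```

```text
True 7.55 [-0.0579 -0.0795  0.0312] [-0.10881842 -0.23160813 -0.79023575]
9.875 [-0.0303  0.1279  0.1296] 0.597240114919284 0.011 [ 0.10503663 -0.8491467   0.13053319]
yellow 1497 [-0.0463  0.1005  0.044 ] ((259.23443603515625, 112.39573669433594), (65.18922424316406, 39.538917541503906), 88.9583740234375)
red 195 [-0.0015  0.1     0.064 ] ((293.0, 113.5), (9.0, 24.0), 90.0)
blue 340 [-0.0389 -0.0785  0.041 ] ((263.5, 229.5), (57.0, 5.0), 90.0)
```

View pics/wrist3.png

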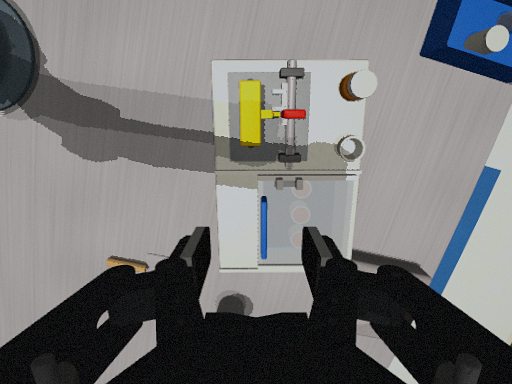

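The lid is shut: the lip is at x=-39 mm, shown at (263,229). The catch at (250,112) and tab at (293,114) haven't moved. Next I press the catch.

Run:
```python
from plant import robot
from h import *
robot.goto(w(-.03,.125,.12),RPY)
robot.move_straight(w(-.03,.125,.075),vel=.1)
robot.sleep(.2);f0=robot.sense()['wrist_force']
r=robot.move_straight(w(-.03,.125,.030),vel=.02,contact_N=2)
s=robot.sense();zc=loc(s['tcp_pos'])[2];print(r,s['t'],loc(s['tcp_pos']),s['wrist_force']-f0)
if r:
    for d in(.006,.0105):
        robot.move_straight(w(-.03,.125,zc-d),vel=.02);robot.sleep(.2)
        s=robot.sense();print(loc(s['tcp_pos']),s['wrist_force']-f0)
f=robot.grab_frame('wrist');cv2.imwrite('pics/wrist4.png',f['image'][:,:,::-1])
```

```text
True 13.7083 [-0.0301  0.125   0.0497] [ 0.18084931 -0.26344217  1.73606494]
[-0.03    0.125   0.0438] [-1.20931285 -0.85931848  3.46574172]
[-0.03    0.125   0.0396] [-1.87622142 -0.12125903  6.37335197]
```

View pics/wrist4.png

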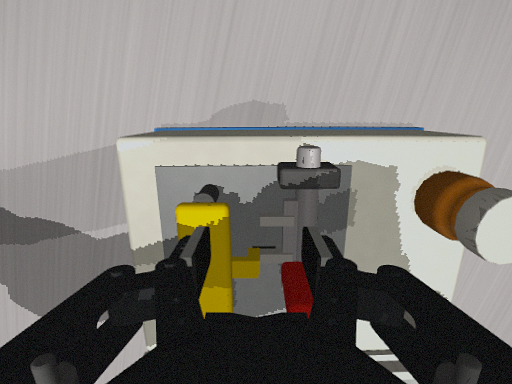

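The left finger sits on the yellow catch at (205,250). The right finger stands just behind the red tab, with its visible edge at (295,288) and the rest hidden by the finger. Holding force is about 6 N, so the catch is nearly bottomed. Now I push.

Run:
```python
from plant import robot
from h import *
z=.0385
r=robot.move_straight(w(-.03,.070,z),vel=.025,contact_N=14)
s=robot.sense();print(r,s['t'],loc(s['tcp_pos']),s['wrist_force'])
f=robot.grab_frame('wrist');cv2.imwrite('pics/wrist5.png',f['image'][:,:,::-1])
```

```text
False 17.3333 [-0.0288  0.0761  0.0397] [-3.7195516  10.86706088  8.99565976]
```

View pics/wrist5.png

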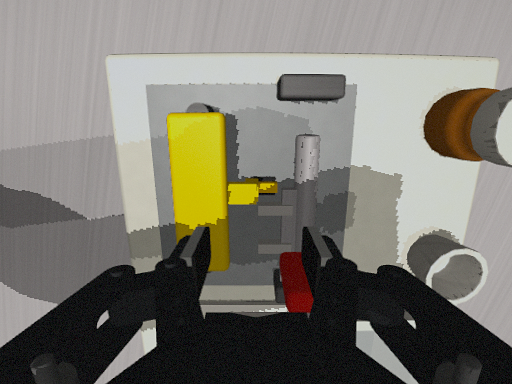

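The red tab at (295,280) has moved towards the lid, and the bolt's tail at (307,140) is clear of the rear guide. The arm stalled at y=76 mm under 11 N, where the end stop should be. I'll press slightly more to confirm, then release.

Run:
```python
from plant import robot
from h import *
z=.0385
r=robot.move_straight(w(-.03,.064,z),vel=.02,contact_N=12);robot.sleep(.2)
s=robot.sense();y=loc(s['tcp_pos'])[1];print(r,s['t'],loc(s['tcp_pos']),s['wrist_force'])
f=robot.grab_frame('scene');T=dict(np.load('scene0.npz'))
robot.move_straight(w(-.03,y+.003,z+.002),vel=.02)
robot.move_straight(w(-.03,y+.006,.12),vel=.1)
robot.goto(w(-.05,-.04,.31),RPY)
f=robot.grab_frame('wrist');cv2.imwrite('pics/wrist6.png',f['image'][:,:,::-1])
for c,zz in(('red',.154),('blue',.131)):
    m=mask(f['image'],c,(150,0,400,384) if c=='red' else (150,60,330,384));P=np.argwhere(m)[:,::-1]
    r=cv2.minAreaRect(P.astype(np.float32));b=onplane(f,cv2.boxPoints(r),zz);print(c,m.sum(),loc(b.mean(0)))
m=mask(f['image'],'yellow',(150,0,400,384));P=np.argwhere(m)[:,::-1];d=f['range_z'][P[:,1],P[:,0]];o,dd=ray(f,P);Q=(o+dd*d[:,None])[d>0]
print('catch z',np.percentile(Q[:,2],[10,50,90])-.09,robot.sense()['t'])
```

```text
True 17.9 [-0.0289  0.0763  0.0398] [0.23045225 1.19745797 4.39623326]
red 222 [-0.0009  0.0574  0.064 ]
blue 359 [-0.039  -0.0783  0.041 ]
catch z [0.03595976 0.04453486 0.04568527] 20.1833
```

View pics/wrist6.png

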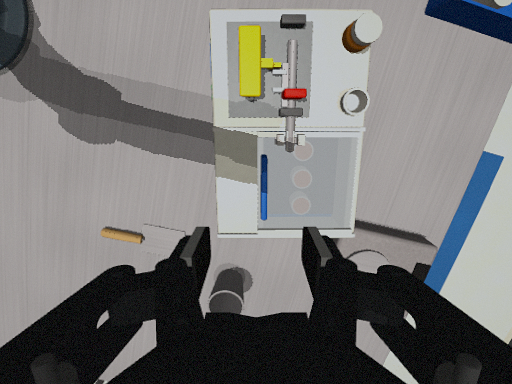

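The tab at (294,93) has travelled 42 mm and the bolt's nose is through the eye at (290,142). The lid is shut, the catch at (250,60) is back up at 44 mm, and the fingers are clear.

```bash
python3 -c "
from plant import robot
print(robot.close_job())"
```

```text
the job is handed in; nothing more can be done
None
```

The lid is shut, the bolt is home through the eye with the catch sprung back up behind it, and the job is handed in at about 20 s of the 54 s allowed; I saw no bystander move, and no verdict came back.

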